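# Press a filter cube home against a sprung plunger in its setting jig

### The arm

A 6-joint arm with a two-finger parallel gripper is mounted at the origin on a cart in front of the work surface, level with it; the furniture and walls round the work are solid. World frame = base frame: x ahead of the robot, y to its left, z up, the work surface at z = 0. Lengths are in mm, angles in rad, forces in N, time in s.
With the tool pointing down it reaches from about 300 to 950 mm from the base axis. Payload 3.1 kg.
Tool frame: the origin (TCP) lies at the very end of the fingers, on their centre line; the grasp point (between the pads) lies 19 mm behind it (env.hold_point_z is the distance from the TCP to the grasp point, in mm); z points along the fingers, y is the line along which they close (so a half turn about z gives the same grasp; the last joint's range is limited). The gripper opens to 85 mm and grips with 20 to 120 N. Pads are 22 mm wide; open, the fingers measure 114 mm over their backs; the gripper's body (76 mm by 85 mm) begins 54 mm behind the grasp point. The pads swing forward as they close: fully open they stand 13 mm farther back than shut.
Start: joints at [-1.278, 0.308, 1.634, -0, 1.2, -0.07], TCP at [221.782, -584.333, 231.272] pointing down, gripper open.
Joint ranges: [-3.06, 3.06], [-0.79, 1.96], [0.05, 2.63], [-1.19, 4.34], [0.05, 2.64], [-2.94, 2.94]. Speed limits (rad/s): [2.79, 2.79, 3.14, 3.14, 3.14, 3.14].

### API

Orientations are given as a unit quaternion [w, x, y, z].
In Python, from workcell import env, vision, close_job gives the robot as it stands.
- The arm moves only by the tool step_arm, never from a script. Its argument "steps" is a list of rows, each a list of 7 numbers: the gripper command: -1 is fully open, 1 is shut, values between are in proportion, then the shift along the tool's x, y, z each as a share of 0.03 m, from -1 to 1, then the turn, a rotation vector about the tool's x, y, z each as a share of 0.1 rad, from -1 to 1. A call has 1 to 10 rows; each row shifts and turns the commanded pose from where the row before left it, along the tool's axes as they then stand; what a row does not reach is not made up. A row lasts 1/12 s, in which the tool goes at most 41.7 mm and 7.16 degrees, less where a joint would pass 70% of its speed; a pose out of reach is approached as far as the arm can. A call with a number of a shift or a turn outside -1 to 1 is refused whole. A call with a gripper value outside its range is refused whole. The fingers move at their own pace and stop on an object; the grip force is fixed at half the most. Time passes only in rows, so rows that do not move let the fingers close. It gives the time, the measured TCP pose, the force, the opening and the grip force at its end, in the units of the state.
- env.read_state(): the state, without advancing time (a new reading comes with each control period).
- vision.camera(name): name is "side" or "top" or "wrist"; returns (picture, depth): 384x512x3 uint8, red, green, blue; 384x512 float32, mm along the optical axis (not along the pixel's ray), 0 where there is no reading.
- vision.calibration(name): a dict with "fx", "fy", "cx", "cy" (pixels), "R" (3x3) and "t" (3): a world point X has camera coordinates R X + t. Camera axes: x right, y down, z forward; pixel columns grow to the right and rows downward; lengths in mm; the calibration is good to about 2 mm. A picture is of the moment at which its call begins: read the wrist's pose just before it. calibration takes no time and is no camera call; for the wrist camera it gives the pose at the moment of the call.
- close_job(): hands the job in; it is judged then, once.
The state is a dict: "t": time; "q": joint angles; "qd": joint speeds; "joint_torque": joint torques, N m; "ee_pos": TCP position; "tool_rot": TCP orientation; "ft_force": force on the tool from outside, world axes, zero at the start; "wrist_torque": the same for the moment, N m; "opening": finger opening in mm; "grip_force": force on a finger pad.
Only numpy, scipy, OpenCV 4.12 (cv2) and the standard library are available. Lean on these libraries where they do the work, as an engineer would, in place of code of your own. Each camera call takes 0.05 s, during which the arm holds its last target. There are 200 camera calls.

### The job

Pick up the black fluorescence filter cube and set it down upright on the floor of the aluminium setting jig, between the two side rails and still clear of the sprung plunger, with its round window facing the open flared end. Then slide it along the rails against the plunger until its plain back sits square on both steel stop buttons, and keep pressing it there, firmly but without forcing, so that the clamp screw can be tightened on it. Finish while still holding the cube pressed home, and leave the other things on the table where they are.

Things in the scene. Friction and masses are not known exactly. Their poses are not given: they have to be found in the camera images.
- jig: Setting jig, fixed to the table: pale aluminium base and rails, dark grey stop block. Base plate 136 (x) x 80 (y) x 10 mm; origin at the middle of its underside, z up. Its +x is the pushing direction, from the open flared end to the block, which stands at x = 41 to 59 mm, 62 mm wide, top 50 mm up. In its face, all 30 mm up: two stop buttons, the sprung plunger midway between.
- nest (a point): Point on the nest floor, on its centre line, at x = -5, z = +12 mm in the jig's frame. The floor is a black pad from x = -60 to +34 mm. Side rails stand 8 mm above it: inner faces at y = +-17.5 mm from x = -26 to +34 mm (3 mm wider than the cube), flaring to about +-24 mm at x = -57 mm. A cube whose origin stands here is 14 mm short of the plunger's nose.
- clamp_screw (a point): Small knurled clamp screw head, 10 mm across, sticking out of the right-hand rail at x = 17, y = -41 to -49 mm in the jig's frame, 11 to 21 mm above the table. Someone else tightens it later: it is not part of this job.
- stop_left: Left steel stop button, 9 mm across, fixed in the jig; origin at the centre of its flat front face, at x = +34, y = +10.5, z = +30 mm in the jig's frame. The hard stop for the cube's back.
- stop_right: Right steel stop button, as the left one, at x = +34, y = -10.5, z = +30 mm in the jig's frame.
- plunger (a joint): Sprung plunger: round steel nose, 7 mm across, between the stop buttons; black knob on its tail behind the block. 0 = fully out, nose 8 mm proud of the stop faces (tip at x = +26 mm in the jig's frame); 0.008 m when a part pressing it meets the stops (it could go to 0.011). The spring pushes back with 2.5 N at 0, 5.7 N at 0.008 m, and throws the part back if let go.
- cube: Filter cube: black box 34 (x) x 32 (y) x 36 mm tall, about 70 g, standing loose and upright on the table right of the jig. Origin at the centre of its underside, z up. Its -x face has the round window; its +x face, 17 mm from the origin, is the plain back. The plain sides, y = +-16 mm, are good to grip. With its back on the stops its origin is at x = +17 mm in the jig's frame.
- cube_window (a point): Centre of the cube's round window, on its -x face, 18 mm above the underside.
- microscope: Tall fixed microscope on the left, 0.57 m high, between the arm's start and the work. It never moves. It stands wholly at y > +0.13 m and x > +0.36 m: draw the arm back towards its base before swinging past it, and keep wrist and elbow out of that region. Origin at the middle of its foot.
- objective_case: Bystander: cylindrical screw case, black foot and clear top, 36 mm across, 59 mm tall, origin at the centre of its underside. Leave it alone.
- oil_bottle: Bystander: small brown dropper bottle with black cap, 27 mm across, 62 mm tall, origin at the centre of its underside. Leave it alone.
- card_case: Bystander: flat black case 59 x 92 x 12 mm, origin at the centre of its underside. Leave it alone.
Not all that is in view belongs to the job. Of the things that look like the cube, take the one that is farthest to the robot's right at the start.

How it is judged (in metres and radians):
On the way:
1. the cube stands upright on the nest floor between the rails, square to them, with the plunger still out (y of cube in the frame of jig between -0.004 and 0.004 m and z of cube in the frame of jig between 0.009 and 0.016 m and angle between cube's own z axis and vertical below 0.1 rad and angle between the x axis of cube and the x axis of jig, either way round below 0.08 rad and x of cube in the frame of jig between -0.05 and 0.012 m and value of joint plunger below 0.002 m), for 0.2 s.
At the end, for the whole second after the job is handed in: The robot still pushes the cube: plunger in by at least 6.5 mm of 8, back bearing on both stop buttons (0.3 to 25 N each), window to the open end, cube at rest, upright, within 4 mm of the nest's centre line and of its floor, square within 0.08 rad (value of joint plunger above 0.0065 m and contact force between cube and stop_left between 0.3 and 25 N and contact force between cube and stop_right between 0.3 and 25 N and contact force between the fingers and cube above 2 N and x of cube_window in the frame of jig below 0.004 m and linear speed of cube below 0.01 m/s and y of cube in the frame of jig between -0.004 and 0.004 m and z of cube in the frame of jig between 0.009 and 0.016 m and angle between cube's own z axis and vertical below 0.1 rad and angle between the x axis of cube and the x axis of jig, either way round below 0.08 rad); the arm keeps its last pose, push and grip.
It fails at once if the cube is rammed against the stops with more than 45 N (contact force between cube and stop_left above 45 N or contact force between cube and stop_right above 45 N).
It fails at once if a bystander is moved by more than 2 cm (distance of any of objective_case, oil_bottle, card_case from where it was at the start of the episode above 0.02 m).
It also fails if it takes over 64 s, if anything falls off the work surface, if the arm or the gripper's body presses on something with over 40 N, if the wrist force passes 120 N, or if a joint passes its speed limit or range.

## Working session

There is one attempt and no reset: what is moved stays moved. The work goes in short steps, Python scripts to look and compute and a tool call to move; the robot and the scene stay as the last step left them, time stands still between calls to the robot, and variables do not carry over. Pictures are saved under pics/ and viewed, at most 10 in all, crops included, and the job is handed in when it is done.

Besides the shell and the picture viewer there is one more tool, called as name(argument=value, ...) on one line, values as JSON. step_arm: Moves the arm, as the interface text tells. Its arguments: {"type":"object","properties":{"steps":{"type":"array"}},"required":["steps"]}

```bash
mkdir -p pics; ls; cat > h.py <<'E'
import numpy as np,cv2
from workcell import env,vision
def save(n,img): cv2.imwrite(f'pics/{n}.png',img[:,:,::-1])
def pts(d,c):
    v,u=np.mgrid[:d.shape[0],:d.shape[1]]
    P=np.stack([(u-c['cx'])/c['fx']*d,(v-c['cy'])/c['fy']*d,d],-1)
    return (P-np.array(c['t']))@np.array(c['R'])
def ray(c,u,v,z):
    R=np.array(c['R']);t=np.array(c['t']);o=-R.T@t
    d=R.T@np.array([(u-c['cx'])/c['fx'],(v-c['cy'])/c['fy'],1]);return o+d*(z-o[2])/d[2]
E
python3 - <<'E'
from h import *
print(env.read_state())
for n in ('top','side'):
    c=vision.calibration(n);p,d=vision.camera(n);np.savez(f'{n}0.npz',p=p,d=d,**c);print(n,c)
a=np.load('top0.npz')['p'];b=np.load('side0.npz')['p']
save('top0',cv2.resize(a,(768,576)));save('side0',cv2.resize(b,(768,576)))
E
```

```text
pics
{'t': 0.0, 'q': array([-1.27768794e+00,  3.09023888e-01,  1.63519809e+00, -1.73755229e-05,
        1.19972131e+00, -6.96729543e-02]), 'qd': array([ 0.00023173, -0.00138541,  0.00135824, -0.00078418,  0.00073255,
       -0.00083013]), 'joint_torque': array([-2.32626271e-04, -4.15255380e+01, -2.76667464e+01, -2.66608149e-04,
        1.02798559e-02, -1.04142231e-05]), 'ee_pos': array([ 221.54080124, -583.52418731,  230.02984247]), 'tool_rot': array([-1.16708427e-03,  9.83592521e-01,  1.80400586e-01, -1.39072659e-04]), 'ft_force': array([-0.2625116 ,  0.25218206,  0.64511767]), 'wrist_torque': array([-0.0225676 ,  0.03161006, -0.04626547]), 'grip_force': 0.0, 'opening': 85.52120645445373}
top {'fx': 489.6554488044247, 'fy': 489.6554488044247, 'cx': 257.96561624243947, 'cy': 186.2209613951459, 'R': array([[ 0.04936636, -0.9987641 ,  0.00576564],
       [-0.97165333, -0.04936101, -0.23119969],
       [ 0.23119854,  0.00581128, -0.97288923]]), 't': array([ -34.86050683,  531.81791085, 1149.21471009])}
side {'fx': 414.07148412774063, 'fy': 414.07148412774063, 'cx': 258.36380032786167, 'cy': 192.81562036740164, 'R': array([[ 0.54491211,  0.83841017, -0.01179759],
       [ 0.67526791, -0.44713434, -0.58658685],
       [-0.49707548,  0.31167174, -0.8098004 ]]), 't': array([-300.31438682, -310.52593513, 1354.15709752])}
```

View pics/top0.png

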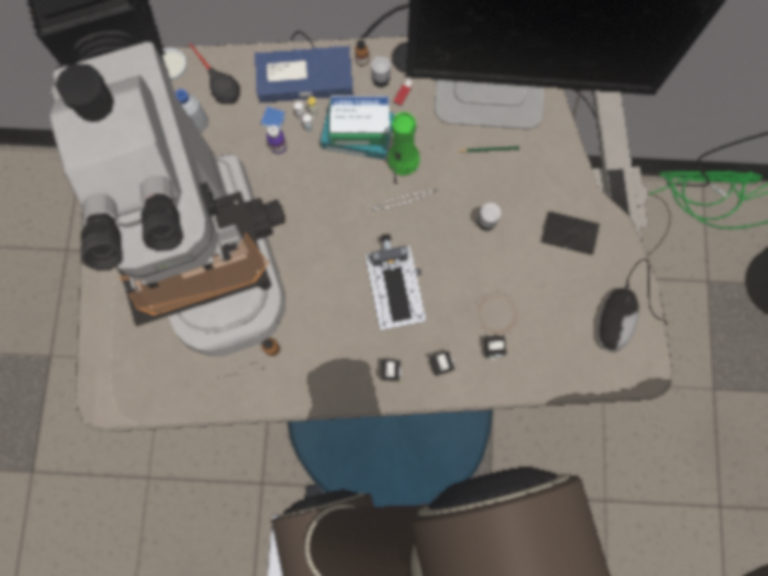

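View pics/side0.png

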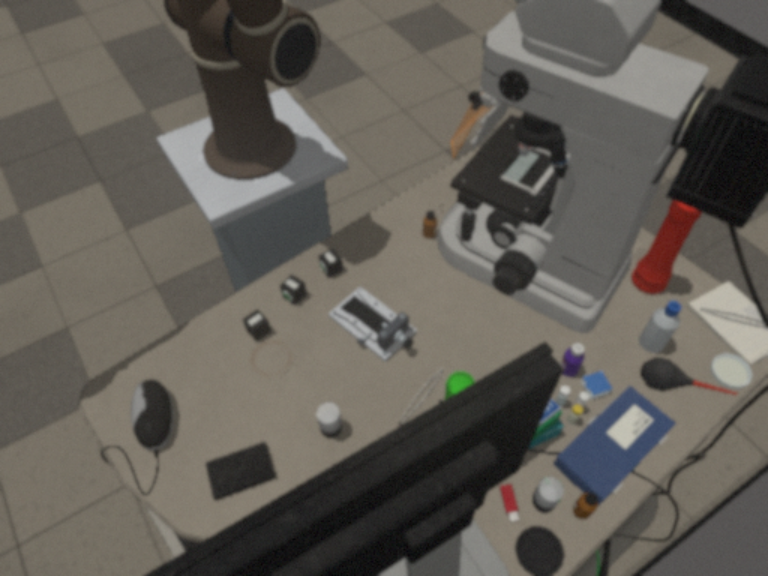

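In the top view (768 px scale) there are three black cubes: (390,369), (442,362) and (495,346). Image right is the robot's right (-y), so the one at (495,346) is the target. It appears at (257,325) in the side view. The jig is at (397,290), with its block at the far end. Next I'll confirm the target in a crop and measure.

```bash
python3 - <<'E'
from h import *
T=np.load('top0.npz');S=np.load('side0.npz')
a=cv2.resize(T['p'][205:262,225:350],(800,365),interpolation=cv2.INTER_CUBIC)
b=cv2.resize(S['p'][155:245,150:290],(800,514),interpolation=cv2.INTER_CUBIC)
cv2.imwrite('pics/crop1.png',np.vstack([cv2.resize(T['p'][150:262,225:350],(300,269)),cv2.resize(S['p'][155:245,150:290],(300,193))])[:,:,::-1]) if 0 else None
c=np.vstack([cv2.resize(a,(600,274)),cv2.resize(b,(500,321)).copy() if 0 else cv2.resize(b[:, :],(600,320))]);save('crop1',c)
P=pts(T['d'],T)
for (u,v) in [(260,246),(295,241),(330,231),(264,193),(326,143),(380,155)]:
    print((u,v),np.round(P[v,u]))
for nm,X in (('top',T),('side',S)):
    P=pts(X['d'],X)
    m=(P[...,2]>28)&(P[...,2]<45)&(P[...,0]>250)&(P[...,0]<480)&(P[...,1]>-300)&(P[...,1]<60)
    n,l,s,ce=cv2.connectedComponentsWithStats(m.astype('uint8'))
    for i in range(1,n):
        if s[i,4]>20: q=P[l==i];print(nm,s[i],ce[i].round(1),q.mean(0).round(1),cv2.minAreaRect(q[:,:2].astype('f4')))
    # jig base top: z 8..24
    m=(P[...,2]>7)&(P[...,2]<28)&(P[...,0]>330)&(P[...,0]<560)&(P[...,1]>-120)&(P[...,1]<60)
    n,l,s,ce=cv2.connectedComponentsWithStats(m.astype('uint8'))
    for i in range(1,n):
        if s[i,4]>60: q=P[l==i];print(nm,'jig',s[i],q.mean(0).round(1),cv2.minAreaRect(q[:,:2].astype('f4')))
E
```

```text
(260, 246) [389. -21.  34.]
(295, 241) [ 406. -106.   33.]
(330, 231) [ 435. -192.   33.]
(264, 193) [528. -24.  10.]
(326, 143) [ 655. -175.   58.]
(380, 155) [ 645. -324.   12.]
top [323 224  14  15 177] [329.5 230.5] [ 435.7 -191.    34.8] ((435.3812561035156, -191.20704650878906), (34.71976852416992, 32.09795379638672), 5.305039882659912)
top [287 234  16  16 169] [294.1 241.5] [ 404.  -104.    35.4] ((404.11224365234375, -104.38609313964844), (32.235435485839844, 31.6707706451416), 19.35065460205078)
top [253 240  14  14 172] [259.4 246.1] [388.2 -19.   35.2] ((387.9356384277344, -19.374553680419922), (31.82867431640625, 32.128787994384766), 2.8621842861175537)
top jig [ 245  180   39   40 1056] [513.3 -24.7  13.2] ((514.0629272460938, -24.907108306884766), (103.9596176147461, 89.84748077392578), 8.002281188964844)
side [212 165  16  14 140] [219.7 171.9] [392.4 -21.4  35.4] ((390.5889587402344, -21.320606231689453), (34.2699089050293, 35.99657440185547), 89.09662628173828)
side [187 183  17  15 153] [194.5 189.7] [ 408.  -106.8   35.7] ((406.84454345703125, -105.95077514648438), (33.787841796875, 35.664398193359375), 23.256017684936523)
side [162 206  17  16 159] [170.  213.4] [ 439.8 -193.4   35.7] ((439.081298828125, -192.58563232421875), (32.912818908691406, 32.48798370361328), 8.09577751159668)
side jig [213 173  16  11  72] [401.4 -24.7  17. ] ((399.4344177246094, -26.165117263793945), (42.0960578918457, 20.966556549072266), 53.628761291503906)
side jig [219 191  46  37 860] [514.3 -29.   14.4] ((515.2006225585938, -30.265392303466797), (96.55133819580078, 87.99712371826172), 12.884915351867676)
```

View pics/crop1.png

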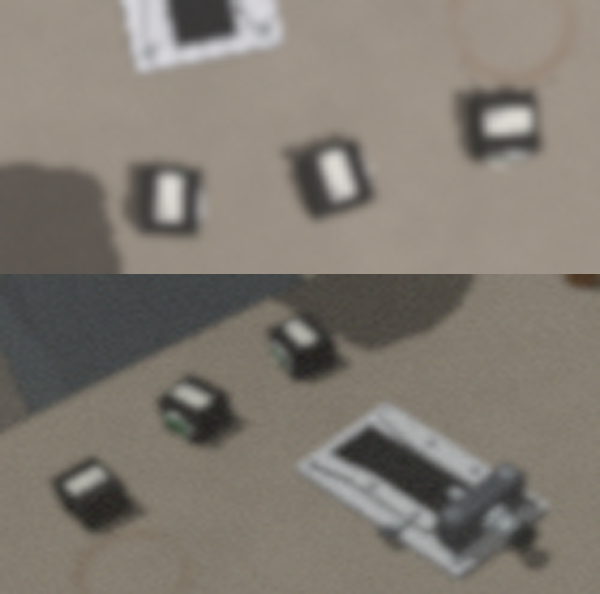

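The crop confirms the right-most cube (top view 512 px at (329.5,230.5), about (437,-192) mm). Its window side faces the robot (-x), and the other two cubes lie to the left at y≈-105 and -20. I'm moving above it for a close look.

step_arm(steps=[[-1,0.945,-0.804,0,0,0,0],[-1,0.945,-0.804,0,0,0,0],[-1,0.945,-0.804,0,0,0,0],[-1,0.945,-0.804,0,0,0,0],[-1,0.945,-0.804,0,0,0,0],[-1,0.945,-0.804,0,0,0,0],[-1,0.945,-0.804,0,0,0,0],[-1,0.945,-0.804,0,0,0,0],[-1,0.945,-0.804,0,0,0,0],[-1,0.945,-0.804,0,0,0,0]])

```text
t: 0.93
ee_pos: [401.4, -256.3, 230.9]
tool_rot: [-0.0, 0.984, 0.18, -0.0]
ft_force: [0.5, 0.3, 0.1]
opening: 85.4
grip_force: 0.0
```

step_arm(steps=[[-1,0.945,-0.804,0,0,0,0],[-1,0.945,-0.804,0,0,0,0],[-1,0,0,0,0,0,0.8],[-1,0,0,0,0,0,0.8],[-1,0,0,0,0,0,0.8],[-1,0,0,0,0,0,0],[-1,0,0,0,0,0,0]])

```text
t: 1.52
ee_pos: [436.8, -192.7, 230.9]
tool_rot: [-0.0, 0.998, 0.062, -0.0]
ft_force: [-0.8, 0.2, -0.5]
opening: 85.1
grip_force: 0.0
```

```bash
cat >> h.py <<'E'
def wrist(n):
    c=vision.calibration('wrist');p,d=vision.camera('wrist');np.savez(n+'.npz',p=p,d=d,**c);save(n,p);return p,d,c
def rects(P,zlo,zhi,box,mn=150):
    m=(P[...,2]>zlo)&(P[...,2]<zhi)&(P[...,0]>box[0])&(P[...,0]<box[1])&(P[...,1]>box[2])&(P[...,1]<box[3])
    n,l,s,ce=cv2.connectedComponentsWithStats(m.astype('uint8'))
    return [(s[i].tolist(),P[l==i].mean(0).round(1),np.round(np.hstack(cv2.minAreaRect(P[l==i][:,:2].astype('f4'))),2)) for i in range(1,n) if s[i,4]>mn]
def st():
    s=env.read_state();w,x,y,z=s['tool_rot'];yaw=np.arctan2(2*(x*y+w*z),1-2*(y*y+z*z))
    print('t',s['t'],s['ee_pos'].round(1),'yaw',yaw.round(4),'rot',s['tool_rot'].round(4),s['ft_force'].round(1),s['opening'],s['grip_force']);return s
E
python3 - <<'E'
from h import *
st()
p,d,c=wrist('w1')
print(-c['R'].T@c['t'],c['fx'])
for r in rects(pts(d,c),20,45,(380,490,-250,-130)):print(r)
E
```

```text
t 1.5167 [ 436.8 -192.7  230.9] yaw 0.1251 rot [-2.00e-04  9.98e-01  6.25e-02 -3.00e-04] [-0.8  0.2 -0.5] 85.14187050047683 0.0
[ 519.94954578 -182.90688933  372.27842528] 337.779142006049
([241, 146, 32, 33, 1027], array([ 438.5, -193.5,   34.3]), array([ 437.01, -193.6 ,   31.81,   32.07,    7.27]))
```

View pics/w1.png

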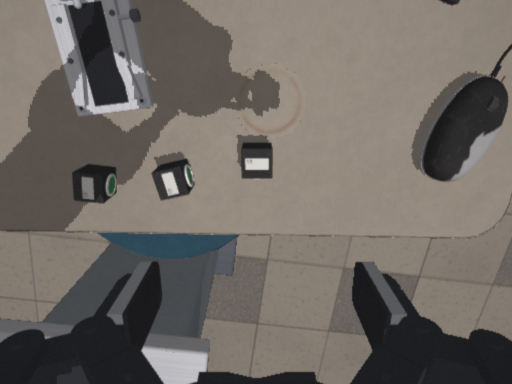

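The wrist view shows the target at (257,160), square with the tool (yaw 0.127). The face visible towards +x is plain, so the window faces the robot. The green-windowed cubes at (95,184) and (173,178) are decoys. Going down to grasp.

step_arm(steps=[[-1,0,0.03,0.95,0,0,0],[-1,0,0,0.95,0,0,0],[-1,0,0,0.95,0,0,0],[-1,0,0,0.95,0,0,0],[-1,0,0,0.95,0,0,0],[-1,0,0,0.95,0,0,0],[-1,0,0,0.95,0,0,0],[-1,0,0,0.6,0,0,0],[-1,0,0,0,0,0,0],[-1,0,0,0,0,0,0]])

```text
t: 2.4
ee_pos: [436.2, -193.6, 12.9]
tool_rot: [-0.001, 0.998, 0.061, -0.001]
ft_force: [-0.2, 0.3, -0.7]
opening: 85.2
grip_force: 0.0
```

step_arm(steps=[[1,0,0,0,0,0,0],[1,0,0,0,0,0,0],[1,0,0,0,0,0,0],[1,0,0,0,0,0,0],[1,0,0,0,0,0,0],[1,0,0,0,0,0,0],[1,0,0,0,0,0,0],[1,0,0,0,0,0,0],[1,0,0,0,0,0,0]])

```text
t: 3.15
ee_pos: [438.6, -194.6, 15.2]
tool_rot: [0.001, 0.998, 0.061, 0.001]
ft_force: [-1.1, -0.1, 6.8]
opening: 31.0
grip_force: 61.1
```

step_arm(steps=[[1,0,0,-0.3,0,0,0],[1,0,0,-0.8,0,0,0],[1,0,0,-1,0,0,0],[1,0,0,-1,0,0,0],[1,0,0,-1,0,0,0],[1,0,0,-1,0,0,0],[1,0,0,-1,0,0,0],[1,0,0,-1,0,0,0],[1,0,0,0,0,0,0]])

```text
t: 3.9
ee_pos: [440.9, -195.9, 234.0]
tool_rot: [0.004, 0.998, 0.061, 0.005]
ft_force: [1.6, -1.8, 0.1]
opening: 31.0
grip_force: 60.3
```

step_arm(steps=[[1,0,-0.92,0,0,0,0],[1,0,-0.92,0,0,0,0],[1,0,-0.92,0,0,0,0],[1,0,-0.92,0,0,0,0],[1,0,-0.92,0,0,0,0],[1,0,-0.92,0,0,0,0],[1,0,0,0,0,0,0],[1,0,0,0,0,0,0],[1,0,0,0,0,0,0]])

```text
t: 4.65
ee_pos: [416.7, -29.7, 226.6]
tool_rot: [0.0, 0.998, 0.062, -0.0]
ft_force: [-0.4, -0.1, -0.8]
opening: 31.2
grip_force: 60.3
```

```bash
python3 - <<'E'
from h import *
st()
p,d,c=wrist('w2')
save('w2b',cv2.resize(p,(768,576),interpolation=cv2.INTER_CUBIC))
print(-c['R'].T@c['t'])
P=pts(d,c);np.save('P2.npy',P)
print(rects(P,17,23,(380,640,-120,60),60));print(rects(P,44,56,(480,640,-120,60),60))
E
```

```text
t 4.65 [416.7 -29.7 226.6] yaw 0.1237 rot [ 3.000e-04  9.981e-01  6.180e-02 -1.000e-04] [-0.4 -0.1 -0.8] 31.208867316136406 60.264211893081665
[499.72775824 -19.90139987 367.97806293]
[([278, 0, 25, 101, 1196], array([529.9, -47.8,  19. ]), array([526.45, -48.91,  90.11,  14.23,  16.77])), ([227, 4, 21, 103, 1208], array([519.1,  -0.9,  18.9]), array([515.6 ,  -1.48,  91.2 ,  14.29,  11.53])), ([301, 9, 13, 12, 103], array([560. , -61.3,  19.2]), array([559.86, -60.08,   9.48,  11.07,  11.57]))]
[]
```

View pics/w2b.png

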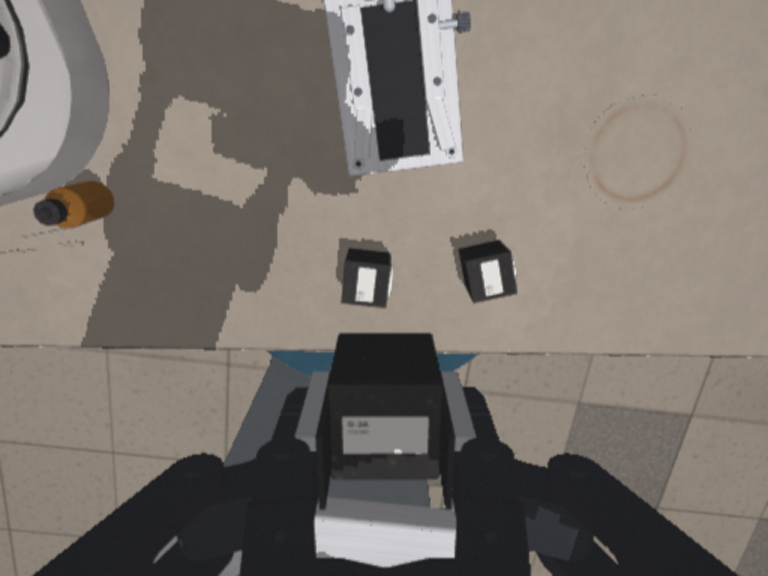

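The wrist picture shows the cube held square. The jig is cut off at the top edge, with its pad ending at (403,155) and the clamp screw at (460,20). I'll move forward to see the whole jig.

step_arm(steps=[[1,0.9,0,0,0,0,0],[1,0.9,0,0,0,0,0],[1,0.9,0,0,0,0,0],[1,0,0,0,0,0,0],[1,0,0,0,0,0,0],[1,0,0,0,0,0,0]])

```text
t: 5.2
ee_pos: [496.6, -20.5, 226.1]
tool_rot: [-0.0, 0.998, 0.061, -0.001]
ft_force: [0.1, -0.5, -1.5]
opening: 31.0
grip_force: 60.3
```

```bash
python3 - <<'E'
from h import *
s=st()
p,d,c=wrist('w3')
save('w3b',cv2.resize(p,(768,576),interpolation=cv2.INTER_CUBIC))
print(-c['R'].T@c['t'])
P=pts(d,c)
for a,b in ((17,23),(44,56)):print(rects(P,a,b,(420,640,-120,60),60))
# black pad: dark pixels near z 12
g=p.max(2);m=((g<70)&(P[...,2]>5)&(P[...,2]<17)&(P[...,0]>430)&(P[...,0]<570)&(abs(P[...,1]+27)<40)).astype('uint8')
m=cv2.morphologyEx(m,cv2.MORPH_OPEN,np.ones((5,5)))
n,l,ss,ce=cv2.connectedComponentsWithStats(m);i=1+ss[1:,4].argmax();q=P[l==i]
vv,uu=np.nonzero(l==i);q2=np.array([ray(c,u,v,12) for u,v in zip(uu,vv)])
print('pad',ss[i],q[:,2].mean(),cv2.minAreaRect(q2[:,:2].astype('f4')))
# held cube
z0=s['ee_pos'][2]
m=(abs(P[...,0]-s['ee_pos'][0])<40)&(abs(P[...,1]-s['ee_pos'][1])<40)&(P[...,2]>z0-30)&(P[...,2]<z0+60)
Q=P[m];th=s['tool_rot'];yaw=.1237;ex=np.array([np.cos(yaw),np.sin(yaw)]);ey=np.array([-ex[1],ex[0]])
D=Q-s['ee_pos'];X=D[:,:2]@ex;Y=D[:,:2]@ey;Z=D[:,2]
f=(abs(Y)<12)
H,e=np.histogram(X[f],bins=np.arange(-40,41,2));print(dict(zip(e.tolist(),H)))
front=f&(Z<18);print('front face x',np.median(X[front]),np.polyfit(Y[front],X[front],1),np.polyfit(Z[front],X[front],1))
top=f&(abs(X)<12);print('top z',np.median(Z[top]),np.polyfit(X[top],Z[top],1), np.percentile(Z[f],[1,5]))
E
```

```text
t 5.2 [496.6 -20.5 226.1] yaw 0.1214 rot [-1.000e-04  9.982e-01  6.070e-02 -1.100e-03] [ 0.1 -0.5 -1.5] 30.967146898502836 60.2560830116272
[579.9430962  -10.9606278  367.31771295]
[([276, 88, 24, 90, 989], array([531.4, -47.6,  19. ]), array([527.6 , -49.65,  91.8 ,  15.75,  15.03])), ([229, 95, 20, 88, 953], array([519.5,  -0.9,  18.9]), array([515.89,  -1.77,  90.73,  14.53,  11.27])), ([294, 98, 15, 11, 90], array([560.4, -60.9,  18.9]), array([560.09, -58.48,   9.69,  13.98,  10.34]))]
[([221, 60, 70, 30, 1446], array([581.5, -10.1,  48.8]), array([581.42, -10.1 ,  17.96,  61.71,  14.21]))]
pad [ 242   91   40   89 2681] 10.943536829200067 ((520.9091796875, -25.208789825439453), (90.85124206542969, 34.221534729003906), 14.115466117858887)
{-40: np.int64(0), -38: np.int64(0), -36: np.int64(0), -34: np.int64(0), -32: np.int64(0), -30: np.int64(0), -28: np.int64(0), -26: np.int64(0), -24: np.int64(0), -22: np.int64(0), -20: np.int64(0), -18: np.int64(56), -16: np.int64(202), -14: np.int64(214), -12: np.int64(203), -10: np.int64(219), -8: np.int64(195), -6: np.int64(216), -4: np.int64(230), -2: np.int64(233), 0: np.int64(239), 2: np.int64(230), 4: np.int64(260), 6: np.int64(229), 8: np.int64(254), 10: np.int64(254), 12: np.int64(275), 14: np.int64(1903), 16: np.int64(0), 18: np.int64(0), 20: np.int64(0), 22: np.int64(0), 24: np.int64(0), 26: np.int64(0), 28: np.int64(0), 30: np.int64(0), 32: np.int64(0), 34: np.int64(0), 36: np.int64(0), 38: np.int64(0)}
front face x 14.674977776810854 [1.04880889e-03 1.46538739e+01] [1.28453413e-03 1.46501146e+01]
top z 19.81477573147741 [-5.16466579e-03  1.97974600e+01] [-14.13535499  -8.84542339]
```

View pics/w3b.png

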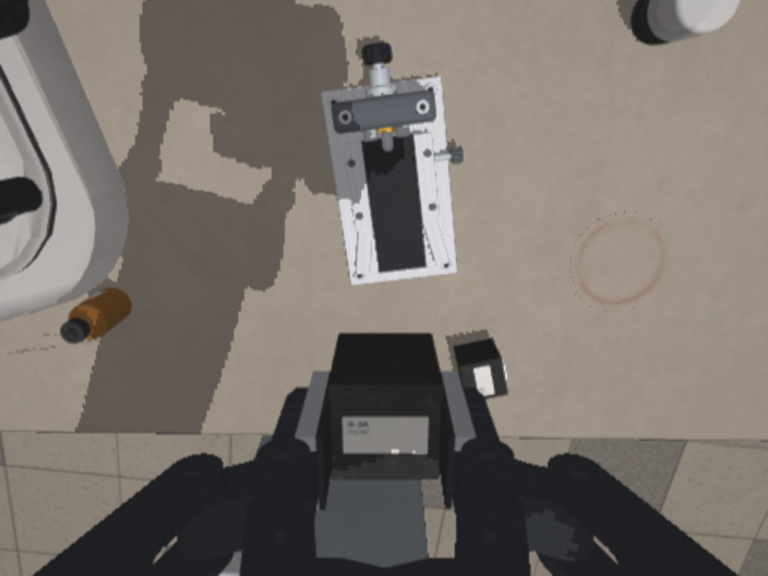

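The jig is fully seen. Its block is at (384,110), the pad runs from (390,135) to (400,270), and the flared open end faces the robot. Yaw is about 14.2° and the origin about (533,-22). I'm moving above the nest, short of the plunger, and turning to match.

step_arm(steps=[[1,0.44,0.307,0,0,0,0],[1,0,0,0,0,0,-0.63],[1,0,0,0,0,0,-0.63],[1,0,0,0.97,0,0,0],[1,0,0,0.97,0,0,0],[1,0,0,0.97,0,0,0],[1,0,0,0.97,0,0,0],[1,0,0,0.97,0,0,0],[1,0,0,0.97,0,0,0],[1,0,0,0,0,0,0]])

```text
t: 6.08
ee_pos: [505.0, -26.8, 46.9]
tool_rot: [-0.002, 0.992, 0.124, -0.006]
ft_force: [-1.5, 0.3, -1.4]
opening: 30.6
grip_force: 60.2
```

step_arm(steps=[[1,0,0,0,0,0,0],[1,0,0,0,0,0,0],[1,0,0,0,0,0,0]])

```text
t: 6.33
ee_pos: [513.5, -27.6, 54.6]
tool_rot: [0.001, 0.992, 0.124, 0.002]
ft_force: [0.2, 0.0, -0.6]
opening: 30.8
grip_force: 60.2
```

```bash
cat > m.py <<'E'
from h import *
import sys
s=st();p,d,c=wrist(sys.argv[1]);save(sys.argv[1]+'b',cv2.resize(p,(768,576),interpolation=cv2.INTER_CUBIC))
P=pts(d,c)
w,x,y,z=s['tool_rot'];yaw=np.arctan2(2*(x*y+w*z),1-2*(y*y+z*z));ex=np.array([np.cos(yaw),np.sin(yaw)]);ey=np.array([-ex[1],ex[0]])
D=P-s['ee_pos'];X=D[...,:2]@ex;Y=D[...,:2]@ey;Z=P[...,2]   # tool-aligned: X ahead, Y left
zt=s['ee_pos'][2]
# rails at z 20: edges in Y per X slice
for x0 in range(5,60,6):
    r=(abs(X-x0)<3)&(Z>17.5)&(Z<23)&(abs(Y)<45)
    yy=Y[r];L=yy[yy>0];R=yy[yy<0]
    if len(L)>5 and len(R)>5: print('rail X',x0,'inner L %.1f R %.1f mid %.2f outer %.1f %.1f'%(np.percentile(L,3),np.percentile(R,97),(np.percentile(L,3)+np.percentile(R,97))/2,np.percentile(L,97),np.percentile(R,3)))
b=(Z>45)&(Z<56)&(X>20)&(X<140)&(abs(Y)<60)
if b.sum()>50: print('block',cv2.minAreaRect(np.stack([X[b],Y[b]],-1).astype('f4')))
f=(abs(X-14)<4)&(abs(Y)<13)&(Z<zt+17)&(Z>zt-14);print('back X',np.median(X[f]),'slope',np.polyfit(Y[f],X[f],1)[0])
t=(Z>zt+16)&(Z<zt+23)&(abs(X)<22)&(abs(Y)<26);print('top z',np.median(Z[t]),'tilt',np.polyfit(X[t],Z[t],1)[0],np.polyfit(Y[t],Z[t],1)[0])
f=(abs(X-14)<3)&(Z<zt-2)&(Z>zt-13)&(abs(Y)<22);print('cube low Y edges',np.percentile(Y[f],[1,99]))
E
python3 m.py w4
```

```text
t 6.3333 [513.5 -27.6  54.6] yaw 0.2486 rot [6.000e-04 9.923e-01 1.240e-01 2.200e-03] [ 0.2  0.  -0.6] 30.756516379082065 60.230029821395874
rail X 5 inner L 18.0 R -18.1 mid -0.09 outer 29.4 -28.5
rail X 11 inner L 18.3 R -17.4 mid 0.43 outer 29.5 -28.7
rail X 17 inner L 18.4 R -17.4 mid 0.53 outer 29.2 -28.5
rail X 23 inner L 17.9 R -17.4 mid 0.28 outer 29.3 -28.4
rail X 29 inner L 18.4 R -17.5 mid 0.41 outer 29.2 -28.6
rail X 35 inner L 18.1 R -17.6 mid 0.24 outer 29.4 -44.4
rail X 41 inner L 17.9 R -17.5 mid 0.22 outer 29.4 -44.2
rail X 47 inner L 18.2 R -17.5 mid 0.35 outer 29.3 -28.6
rail X 53 inner L 18.1 R -17.4 mid 0.34 outer 29.5 -28.5
block ((70.40940856933594, 0.3732624053955078), (17.79862403869629, 62.132957458496094), 0.02171073481440544)
back X 14.570852011426632 slope -0.0005240094756214313
top z 74.28466484177133 tilt -0.0177000898799122 -0.00023611704977755086
cube low Y edges [-16.08923207  14.87158141]
```

View pics/w4b.png

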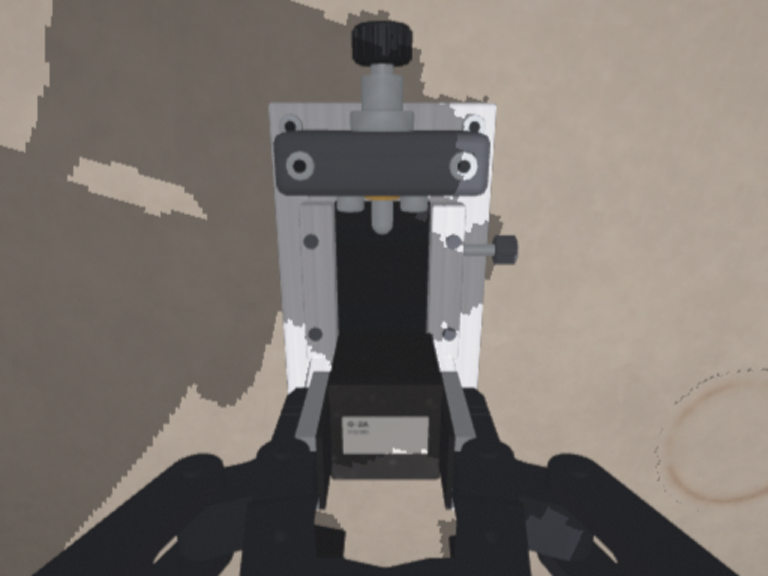

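The view shows the cube above the rails and square to them, with the plunger at (382,215) well clear. The cube needs a 0.8 mm shift left. Lowering gently.

step_arm(steps=[[1,0,-0.027,0,0,0,0],[1,0,0,0.15,0,0,0],[1,0,0,0.15,0,0,0],[1,0,0,0.15,0,0,0],[1,0,0,0.15,0,0,0],[1,0,0,0.1,0,0,0],[1,0,0,0.1,0,0,0],[1,0,0,0,0,0,0],[1,0,0,0,0,0,0],[1,0,0,0,0,0,0]])

```text
t: 7.22
ee_pos: [511.3, -26.4, 28.0]
tool_rot: [-0.0, 0.992, 0.124, -0.0]
ft_force: [-0.8, 1.0, -1.5]
opening: 30.6
grip_force: 60.3
```

```bash
python3 m.py w5
```

```text
t 7.2167 [511.3 -26.4  28. ] yaw 0.2488 rot [-0.000e+00  9.923e-01  1.241e-01 -1.000e-04] [-0.8  1.  -1.5] 30.592178120151384 60.286134481430054
rail X 5 inner L 17.5 R -19.0 mid -0.76 outer 27.8 -30.2
rail X 11 inner L 16.4 R -19.1 mid -1.36 outer 27.3 -30.4
rail X 17 inner L 1.1 R -1.4 mid -0.13 outer 27.5 -30.1
rail X 23 inner L 16.5 R -19.1 mid -1.34 outer 27.7 -30.2
rail X 29 inner L 16.3 R -19.0 mid -1.35 outer 27.5 -30.2
rail X 35 inner L 16.5 R -19.1 mid -1.26 outer 27.7 -44.1
rail X 41 inner L 16.4 R -19.2 mid -1.41 outer 27.8 -44.5
rail X 47 inner L 16.5 R -19.1 mid -1.32 outer 27.5 -30.3
rail X 53 inner L 16.5 R -19.2 mid -1.34 outer 27.6 -30.2
rail X 59 inner L 17.2 R -19.7 mid -1.27 outer 26.6 -29.1
block ((72.0681381225586, -1.2802696228027344), (17.928110122680664, 62.049903869628906), 0.031132500618696213)
back X 14.55386102747397 slope 0.0007151190940614896
top z 47.730898808583774 tilt -0.018845883541989024 -0.000104127383849737
cube low Y edges [-21.76768805  21.58184058]
```

step_arm(steps=[[1,0,0.03,0,0,0,0],[1,0,0,0,0,0,0],[1,0,0,0,0,0,0],[1,0,0,0,0,0,0],[1,0,0,0,0,0,0]])

```text
t: 7.68
ee_pos: [511.6, -27.2, 28.2]
tool_rot: [0.0, 0.992, 0.124, 0.0]
ft_force: [-0.1, 0.7, -0.1]
opening: 30.7
grip_force: 60.3
```

step_arm(steps=[[1,0.1,0,0,0,0,0],[1,0.15,0,0,0,0,0],[1,0.15,0,0,0,0,0],[1,0.15,0,0,0,0,0],[1,0.15,0,0,0,0,0],[1,0.15,0,0,0,0,0],[1,0.1,0,0,0,0,0],[1,0,0,0,0,0,0],[1,0,0,0,0,0,0],[1,0,0,0,0,0,0]])

```text
t: 8.52
ee_pos: [538.9, -20.2, 28.0]
tool_rot: [-0.0, 0.992, 0.124, -0.0]
ft_force: [0.1, 0.5, -0.6]
opening: 30.7
grip_force: 60.3
```

```bash
python3 m.py w6
```

```text
t 8.5167 [538.9 -20.2  28. ] yaw 0.2488 rot [-1.000e-04  9.923e-01  1.241e-01 -3.000e-04] [ 0.1  0.5 -0.6] 30.727410537837432 60.28483986854553
rail X 5 inner L 17.5 R -18.8 mid -0.62 outer 28.4 -42.4
rail X 11 inner L 17.1 R -18.3 mid -0.59 outer 28.6 -44.6
rail X 17 inner L 1.1 R -1.8 mid -0.36 outer 28.0 -42.8
rail X 23 inner L 17.4 R -18.3 mid -0.43 outer 28.4 -29.7
rail X 53 inner L 10.8 R -12.0 mid -0.64 outer 27.9 -29.8
block ((44.47418975830078, -0.4991779327392578), (18.13401985168457, 61.99748992919922), 0.007025586441159248)
back X 14.540970590951428 slope -0.0002490452440739543
top z 47.71142674107621 tilt -0.019397776863489487 -6.147602519435701e-05
cube low Y edges [-21.78423453  21.60635942]
```

The cube is centred on the floor at jig x≈+3. Next I'll push onto the plunger, slowly.

step_arm(steps=[[1,0.06,0,0,0,0,0],[1,0.06,0,0,0,0,0],[1,0.06,0,0,0,0,0],[1,0.06,0,0,0,0,0],[1,0.06,0,0,0,0,0],[1,0.06,0,0,0,0,0],[1,0,0,0,0,0,0],[1,0,0,0,0,0,0],[1,0,0,0,0,0,0]])

```text
t: 9.32
ee_pos: [548.9, -17.6, 27.9]
tool_rot: [-0.0, 0.992, 0.124, -0.001]
ft_force: [-3.5, -1.6, 1.1]
opening: 30.7
grip_force: 60.5
```

step_arm(steps=[[1,0.03,0,0,0,0,0],[1,0.03,0,0,0,0,0],[1,0,0,0,0,0,0],[1,0,0,0,0,0,0],[1,0,0,0,0,0,0]])

```text
t: 9.73
ee_pos: [550.8, -17.1, 27.9]
tool_rot: [-0.0, 0.992, 0.124, -0.001]
ft_force: [-4.1, -3.4, 1.2]
opening: 31.0
grip_force: 60.5
```

step_arm(steps=[[1,0.03,0,0,0,0,0],[1,0.02,0,0,0,0,0],[1,0,0,0,0,0,0],[1,0,0,0,0,0,0],[1,0,0,0,0,0,0]])

```text
t: 10.15
ee_pos: [551.8, -16.9, 27.9]
tool_rot: [-0.0, 0.992, 0.124, -0.001]
ft_force: [-6.5, -2.8, 3.4]
opening: 30.7
grip_force: 60.6
```

step_arm(steps=[[1,0.02,0,0,0,0,0],[1,0,0,0,0,0,0],[1,0,0,0,0,0,0],[1,0,0,0,0,0,0]])

```text
t: 10.48
ee_pos: [551.8, -16.9, 27.9]
tool_rot: [-0.0, 0.992, 0.124, -0.002]
ft_force: [-6.8, -3.3, 4.6]
opening: 30.8
grip_force: 60.8
```

```bash
python3 m.py w7
```

```text
t 10.4833 [551.8 -16.9  27.9] yaw 0.2492 rot [-0.      0.9922  0.1243 -0.0018] [-6.8 -3.3  4.6] 30.798163862787746 60.79510688781738
rail X 5 inner L 17.5 R -18.8 mid -0.62 outer 28.4 -29.7
rail X 41 inner L 10.6 R -11.8 mid -0.59 outer 28.7 -29.8
block ((30.987445831298828, -0.5601482391357422), (62.12900924682617, 18.10474967956543), 89.84738159179688)
back X 14.536520426388131 slope 9.156708823722944e-05
top z 47.588025557788804 tilt -0.023181222282417202 -0.0006177545401871003Traceback (most recent call last):
  File "m.py", line 17, in <module>
    f=(abs(X-14)<3)&(Z<zt-2)&(Z>zt-13)&(abs(Y)<22);print('cube low Y edges',np.percentile(Y[f],[1,99]))
                                                                            ~~~~~~~~~~~~~^^^^^^^^^^^^^
    return _quantile_unchecked(
        a, q, axis, out, overwrite_input, method, keepdims, weights)
    return _ureduce(a,
                    func=_quantile_ureduce_func,
    ...<5 lines>...
                    overwrite_input=overwrite_input,
                    method=method)
    r = func(a, **kwargs)
    result = _quantile(arr,
                       quantiles=q,
    ...<2 lines>...
                       out=out,
                       weights=wgt)
    slices_having_nans = np.isnan(arr[-1, ...])
                                  ~~~^^^^^^^^^
IndexError: index -1 is out of bounds for axis 0 with size 0
```

step_arm(steps=[[1,0.03,0,0,0,0,0],[1,0,0,0,0,0,0],[1,0,0,0,0,0,0],[1,0,0,0,0,0,0]])

```text
t: 10.87
ee_pos: [551.8, -16.7, 27.6]
tool_rot: [-0.0, 0.992, 0.124, -0.003]
ft_force: [-9.3, -3.5, 3.6]
opening: 30.9
grip_force: 60.8
```

step_arm(steps=[[1,0.04,0,0,0,0,0],[1,0,0,0,0,0,0],[1,0,0,0,0,0,0],[1,0,0,0,0,0,0]])

```text
t: 11.2
ee_pos: [551.8, -16.6, 27.4]
tool_rot: [-0.0, 0.992, 0.124, -0.004]
ft_force: [-9.3, -4.0, 5.1]
opening: 30.7
grip_force: 60.9
```

step_arm(steps=[[1,0.05,0,0,0,0,0],[1,0.05,0,0,0,0,0],[1,0,0,0,0,0,0],[1,0,0,0,0,0,0],[1,0,0,0,0,0,0]])

```text
t: 11.62
ee_pos: [551.8, -16.6, 27.4]
tool_rot: [-0.0, 0.992, 0.125, -0.007]
ft_force: [-16.6, -7.9, 12.3]
opening: 30.8
grip_force: 61.9
```

step_arm(steps=[[1,0.03,0,0,0,0,0],[1,0,0,0,0,0,0],[1,0,0,0,0,0,0],[1,0,0,0,0,0,0]])

```text
t: 11.95
ee_pos: [551.8, -16.6, 27.4]
tool_rot: [-0.0, 0.992, 0.125, -0.009]
ft_force: [-17.8, -8.1, 13.2]
opening: 30.5
grip_force: 62.1
```

```bash
python3 m.py w8 2>&1 | head -9; python3 -c "
from h import *
print(env.read_state()['wrist_torque'])"
```

```text
t 11.95 [551.8 -16.6  27.4] yaw 0.2504 rot [-1.000e-04  9.921e-01  1.249e-01 -8.500e-03] [-17.8  -8.1  13.2] 30.523153506378844 62.06630229949951
rail X 5 inner L 17.5 R -19.1 mid -0.80 outer 28.0 -42.8
rail X 41 inner L 10.0 R -12.1 mid -1.07 outer 28.4 -30.0
block ((31.059886932373047, -0.9214210510253906), (62.1004524230957, 18.337514877319336), 89.533203125)
back X 14.72761033819495 slope 0.0011295148436539354
top z 47.09776252935117 tilt -0.03300356668105174 0.0005906388872633423
Traceback (most recent call last):
  File "m.py", line 17, in <module>
    f=(abs(X-14)<3)&(Z<zt-2)&(Z>zt-13)&(abs(Y)<22);print('cube low Y edges',np.percentile(Y[f],[1,99]))
[-1.3781722   2.83964125 -0.0396577 ]
```

step_arm(steps=[[1,0,0.02,0,0,0,0],[1,0,0.02,0,0,0,0],[1,0,0,0,0,0,0],[1,0,0,0,0,0,0],[1,0,0,0,0,0,0]])

```text
t: 12.42
ee_pos: [551.8, -16.6, 27.4]
tool_rot: [-0.001, 0.992, 0.125, -0.009]
ft_force: [-18.4, -4.9, 14.2]
opening: 30.8
grip_force: 62.2
```

```bash
cat > q.py <<'E'
from h import *
A=[];B=[];F=[];W=[]
for i in range(8):
    s=env.read_state();F.append(s['ft_force']);W.append(s['wrist_torque'])
    c=vision.calibration('wrist');p,d=vision.camera('wrist');P=pts(d,c)
    w,x,y,z=s['tool_rot'];yaw=np.arctan2(2*(x*y+w*z),1-2*(y*y+z*z))
    # block yaw and cube-back yaw from depth, world frame
    D=P-s['ee_pos'];cs,sn=np.cos(.2488),np.sin(.2488);X=D[...,0]*cs+D[...,1]*sn;Y=-D[...,0]*sn+D[...,1]*cs;Z=P[...,2]
    b=(Z>45)&(Z<56)&(X>20)&(X<60)&(abs(Y)<40)
    ys=np.arange(-24,24,3.);e=[X[b&(abs(Y-y)<1.5)].min() for y in ys];A.append([np.median(e),np.polyfit(ys,e,1)[0]])
    f=(abs(X-14.5)<2)&(abs(Y)<13)&(Z<44);B.append([np.median(X[f]),np.polyfit(Y[f],X[f],1)[0]])
f=np.mean(F,0);s=st();print('jig fwd',f[0]*cs+f[1]*sn,'lat',-f[0]*sn+f[1]*cs,'z',f[2],'tau',np.mean(W,0),np.std(W,0))
print('block face X,slope',np.mean(A,0),'cube back',np.mean(B,0),'gap',np.mean(A,0)[0]-np.mean(B,0)[0],'want 7')
E
python3 q.py
```

```text
t 12.8167 [551.8 -16.6  27.4] yaw 0.25 rot [-9.000e-04  9.922e-01  1.247e-01 -8.700e-03] [-18.5  -5.3  14.4] 30.771462019786597 62.169896364212036
jig fwd -18.84177864407226 lat -0.18480298515345162 z 14.387819471693486 tau [-0.82409743  2.83865584 -0.04596272] [0.02395134 0.03132861 0.0358302 ]
block face X,slope [ 2.22454168e+01 -6.92935826e-03] cube back [ 1.47070401e+01 -2.12665318e-03] gap 7.538376726314365 want 7
```

step_arm(steps=[[1,0,0,-0.04,0,0,0],[1,0.02,0,-0.04,0,0,0],[1,0,0,0,0,0,0],[1,0,0,0,0,0,0],[1,0,0,0,0,0,0],[1,0,0,0,0,0,0]])

```text
t: 13.32
ee_pos: [551.8, -16.6, 27.6]
tool_rot: [-0.001, 0.992, 0.125, -0.009]
ft_force: [-13.7, -5.9, 1.9]
opening: 31.0
grip_force: 60.6
```

```bash
python3 q.py
```

```text
t 13.7167 [551.8 -16.6  27.6] yaw 0.2498 rot [-9.000e-04  9.922e-01  1.246e-01 -8.900e-03] [-14.   -5.1   1.5] 31.16775698041241 60.554691553115845
jig fwd -14.792627487514748 lat -1.735728262411424 z 1.6755685014828434 tau [-0.9513818   2.30194487 -0.06979244] [0.03793444 0.03374257 0.03893691]
block face X,slope [ 2.21250845e+01 -6.24876089e-03] cube back [ 1.47209001e+01 -1.91952327e-03] gap 7.40418436207492 want 7
```

step_arm(steps=[[1,0.03,0.01,0,0,0,0.05],[1,0.03,0,-0.01,0,0,0],[1,0,0,0,0,0,0],[1,0,0,0,0,0,0],[1,0,0,0,0,0,0],[1,0,0,0,0,0,0]])

```text
t: 14.22
ee_pos: [551.8, -16.5, 27.6]
tool_rot: [-0.001, 0.992, 0.122, -0.011]
ft_force: [-16.2, -6.0, 4.1]
opening: 31.0
grip_force: 61.0
```

```bash
python3 q.py
```

```text
t 14.6167 [551.7 -16.5  27.6] yaw 0.2456 rot [-0.0011  0.9924  0.1225 -0.011 ] [-16.2  -6.2   3.5] 31.059396974766273 61.01820230484009
jig fwd -17.609981012146644 lat -1.5095861481094053 z 4.225615846711152 tau [-1.05730905  2.76752206  0.01431361] [0.03068804 0.01431916 0.0266996 ]
block face X,slope [2.23389489e+01 1.05471990e-03] cube back [1.47600489e+01 2.34144121e-03] gap 7.578899979139262 want 7
```

step_arm(steps=[[1,0,0,0,0,0,0],[1,0,0,0,0,0,0],[1,0,0,0,0,0,0],[1,0,0,0,0,0,0],[1,0,0,0,0,0,0],[1,0,0,0,0,0,0],[1,0,0,0,0,0,0],[1,0,0,0,0,0,0]])

```text
t: 15.28
ee_pos: [551.8, -16.5, 27.6]
tool_rot: [-0.001, 0.992, 0.122, -0.011]
ft_force: [-16.9, -5.9, 4.6]
opening: 30.5
grip_force: 61.0
```

```bash
python3 q.py; python3 - <<'E'
from h import *
p,d=vision.camera('wrist');save('w9',cv2.resize(p[60:260,150:370],(770,700))[:590])
E
```

```text
t 15.6833 [551.8 -16.5  27.6] yaw 0.2456 rot [-0.001   0.9924  0.1225 -0.011 ] [-16.8  -6.    5. ] 30.8330649242398 61.0182523727417
jig fwd -18.163007319790403 lat -1.5002588758243807 z 4.019390300614975 tau [-1.05908583  2.78004303  0.03105386] [0.02753904 0.02772555 0.02820823]
block face X,slope [2.22919589e+01 1.98834988e-04] cube back [1.47687752e+01 2.46974899e-03] gap 7.523183665272915 want 7
```

View pics/w9.png

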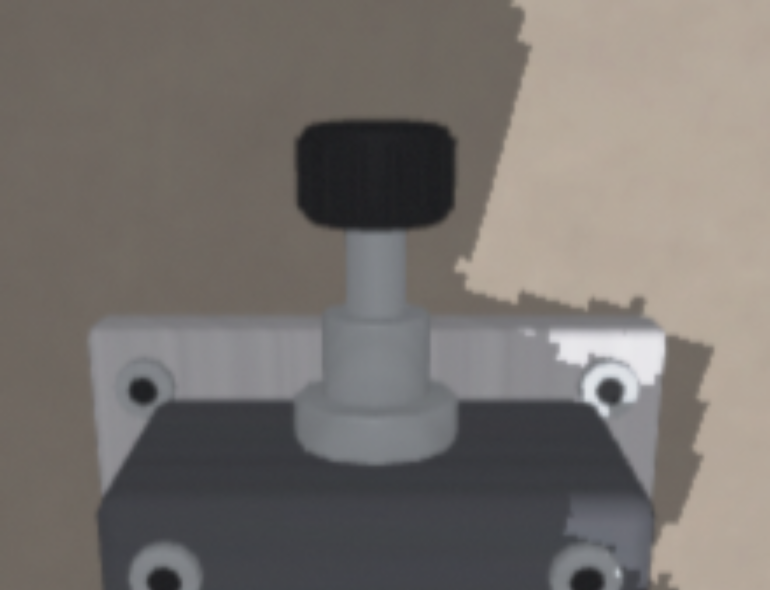

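The knob at (376,175) now stands well out behind the block, so the plunger is pressed in. A small yaw trim will centre the moment between the two stops.

step_arm(steps=[[1,0,0,0,0,0,-0.02],[1,0,0,0,0,0,0],[1,0,0,0,0,0,0],[1,0,0,0,0,0,0],[1,0,0,0,0,0,0],[1,0,0,0,0,0,0]])

```text
t: 16.23
ee_pos: [551.8, -16.6, 27.6]
tool_rot: [-0.001, 0.992, 0.123, -0.011]
ft_force: [-16.5, -6.3, 3.9]
opening: 30.6
grip_force: 61.0
```

```bash
python3 q.py
```

```text
t 16.6333 [551.8 -16.5  27.6] yaw 0.2474 rot [-0.001   0.9923  0.1234 -0.011 ] [-15.9  -6.3   4.1] 30.70422980540438 60.98697066307068
jig fwd -17.68771012186615 lat -2.1349790376164908 z 4.203832353578 tau [-1.07775387  2.75997441  0.00867622] [0.02899653 0.02642846 0.01955285]
block face X,slope [ 2.22916986e+01 -2.07826267e-03] cube back [1.47569287e+01 9.48723184e-04] gap 7.534769848366139 want 7
```

Balanced and steady, with about 18 N forward and no noticeable yaw moment. Handing in.

```bash
python3 -c "
from workcell import close_job
print(close_job())"
```

```text
the job is handed in; nothing more can be done
None
```

I handed the job in at about 16.6 s with the cube gripped in the jig and held against the stops with about 18 N of forward push. The window faces the open end. Contact on both buttons is inferred from the hard stop and near-zero yaw moment, because the individual stop forces can't be read and no verdict came back.

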